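# Hang the large check weight on the spring balance and tug it

## Robot

A 6-joint arm with a two-finger parallel gripper is mounted at the origin on the work surface. World frame = base frame: x ahead of the robot, y to its left, z up, the work surface at z = 0. Lengths are in m, angles in rad, forces in N, time in s.
With the tool pointing down it reaches from about 0.4 to 0.825 m from the base axis. Payload 7 kg.
Tool frame: the origin (TCP) lies on the centre line of the jaws, within the pads' length; the fingertips stand 25 mm ahead of it and the grasp point (between the pads) lies 6 mm ahead of it; z points along the fingers, y is the direction in which the jaws open and shut (so a half turn about z gives the same grasp; the last joint's range is limited). The gripper opens to 85 mm and grips with 20 to 120 N. Pads are 22 mm wide; open, the fingers measure 114 mm over their backs; the gripper's body (76 mm by 85 mm) begins 54 mm behind the grasp point. The pads swing forward as they close: fully open they stand 13 mm farther back than shut.
Start: joints at [1.493, 0.359, 0.012, 0, -1.224, -0.288], TCP at [0.241, 0.63, 0.232] pointing down, gripper open.
Joint ranges: [-3.07, 3.07], [-1.43, 2.12], [-1.02, 1.25], [-3.03, 1.67], [-3.05, -0], [-3.03, 3.03]. Speed limits (rad/s): [2.39, 2.39, 3.01, 3.14, 3.14, 3.14].

## Interface

Orientations are given as a 3x3 rotation matrix whose columns are the frame's x, y, z axes.
In Python, from workcell import ctrl, cams gives the robot as it stands.
- The arm moves only by the tool play_rows, never from a script. Its argument "moves" is a list of rows, each an object of numbers: "tx", "ty", "tz": the shift along the world's x, y, z in cm; "wx", "wy", "wz": the turn, a rotation vector about the world's x, y, z in rad. In form: [{"tx": .., "ty": .., "tz": .., "wx": .., "wy": .., "wz": ..}, ...]. A call has 1 to 10 rows; each row shifts and turns the commanded pose from where the row before left it; what a row does not reach is not made up. A row lasts 1/10 s, in which the tool goes at most 50 mm and 8.59 degrees, less where a joint would pass 70% of its speed; a pose out of reach is approached as far as the arm can. A call with a gripper value outside its range is refused whole. "hand" is the opening, from -1 (shut) to 1 (fully open), so that 0 is half open, set as the call begins (left out, the last holds). The fingers move at their own pace and stop on an object; "squeeze" is the grip in N (left out, the last holds). Time passes only in rows, so rows that do not move let the fingers close. It gives the time, the measured TCP pose, the force and the opening at its end, in the units of the state.
- ctrl.get_state(): the state, without advancing time (a new reading comes with each control period).
- cams.camera(name): name is "scene" or "top" or "wrist"; returns a dict with "color" (420x560x3 uint8, red, green, blue), "camera_matrix" (3x3 intrinsics, pixels), "D" ([k1, k2, p1, p2, k3] as OpenCV has them; the pictures are not rectified), "position" and "attitude" of the camera in the world; the wrist camera has in their place "tool_from_camera" (4x4, takes a point from camera to tool coordinates, whose origin is the TCP and whose axes are the flange's). Camera axes: x right, y down, z forward; pixel columns grow to the right and rows downward; lengths in m; the calibration is good to about 2 mm. A picture is of the moment at which its call begins: read the wrist's pose just before it. There is no depth.
- ctrl.close_job(): hands the job in, once; it reports no verdict.
The state is a dict: "clock": time; "joints": joint angles; "joint_velocities": joint speeds; "effort": joint torques, N m; "tcp_pos": TCP position; "eef_rot": TCP orientation; "wrist_force": force on the tool from outside, world axes, zero at the start; "ft_torque": the same for the moment, N m; "grip_width": finger opening in m.
Only numpy, scipy, OpenCV 4.12 (cv2) and the standard library are available. Lean on these libraries where they do the work, as an engineer would, in place of code of your own. Each camera call takes 0.05 s, during which the arm holds its last target. There are 200 camera calls.

## Task

Hang the larger of the two looped check weights by its loop on the hook arm of the spring balance. Keep hold of it and tug it down gently, until the hook has gone down about 3 cm from its unloaded height (never past 4.5 cm), to be sure that it is held; only then let go and leave it hanging still. Leave the small weight where it stands.

Things in the scene. Friction and masses are not known exactly. Their poses are not given: they have to be found in the camera images.
- weight_grip (a point): Centre of the black grip (20 x, 24 y, 48 z mm) on the large check weight: loose, 0.4 kg, upright, 134 mm tall; point 110 mm above its underside. Steel disc 60 mm wide, 24 high; on it a flat steel loop, opening 46 wide (y), 54 high; its bar 10 deep (x), 8 thick, underside 32 mm below the point; then the grip. z up, x through the loop. Grip the faces looking along y: fingers then clear the hook.
- hook_seat (a point): Where the loop's bar rests: top face of a level steel arm 12 mm wide, 8 thick, about 180 mm above the bench. x runs along the arm to its carriage (begins at +60 mm) and fixed column (+75 mm; 237 mm tall), z up. Arm's end (x -30 to -38 mm) is turned up 14 mm above the arm's top: the loop passes over it from -x, then down. Dark foot 22 mm high begins at x +30 mm.
- hook (a joint): How far the hook arm is down from its unloaded height, m: 0 unloaded, stop at 0.050. A spring holds it up, about 400 N/m (4 N per 10 mm); the large weight alone draws it down about 10 mm (8 to 12).
- small_grip (a point): Bystander: centre of the black grip (20 x 24 x 48 mm) of the small check weight: same form, 106 mm tall, disc 40 mm wide, loop opening 26 mm wide and 30 high; point 82 mm above its underside. Leave it alone.
Things that resemble listed ones, but are neither listed nor needed, are in the scene too. What is shaped like the part that bears weight_grip but blue or red is not meant.

How it is judged:
On the way, in this order (a step that is already met when the one before it is completed fails the run):
1. the held large weight's loop is over the hook arm, between tip and column (x of weight_grip in the frame of hook_seat between -0.03 and 0.04 m and y of weight_grip in the frame of hook_seat between -0.02 and 0.02 m and z of weight_grip in the frame of hook_seat between 0.022 and 0.085 m and contact force between the fingers and weight above 0.5 N), for 0.1 s.
2. still held, it is tugged down: the hook is drawn down more than 20 mm (value of joint hook above 0.02 m and x of weight_grip in the frame of hook_seat between -0.03 and 0.04 m and y of weight_grip in the frame of hook_seat between -0.02 and 0.02 m and contact force between weight and hook above 5 N and contact force between the fingers and weight above 0.5 N), for 0.1 s.
At the end, for the whole second after the job is handed in: Large weight let go, its bar on the hook arm: grip centre -30 to 40 mm along x, within 25 mm in y, 22 to 42 mm above the seat; upright within 14 degrees, slower than 0.05 m/s; hook 5 to 16 mm down; small weight within 30 mm of its start (x of weight_grip in the frame of hook_seat between -0.03 and 0.04 m and y of weight_grip in the frame of hook_seat between -0.025 and 0.025 m and z of weight_grip in the frame of hook_seat between 0.022 and 0.042 m and angle between weight_grip's own z axis and vertical below 0.25 rad and value of joint hook between 0.005 and 0.016 m and linear speed of weight below 0.05 m/s and distance of small_grip from where it was at the start of the episode below 0.03 m); the robot touches nothing.
It fails at once if the hook is drawn down more than 45 mm (too hard a tug) (value of joint hook above 0.045 m).
It fails at once if the small weight is moved more than 30 mm (distance of small_grip from where it was at the start of the episode above 0.03 m).
It also fails if it takes over 42 s, if anything falls off the work surface, if the arm or the gripper's body presses on something with over 40 N, if the wrist force passes 120 N, or if a joint passes its speed limit or range.

## Working session

There is one attempt and no reset: what is moved stays moved. The work goes in short steps, Python scripts to look and compute and a tool call to move; the robot and the scene stay as the last step left them, time stands still between calls to the robot, and variables do not carry over. Pictures are saved under pics/ and viewed, on a budget of 10 in all, crops included, one or two more only if the job needs it, and the job is handed in when it is done.

Besides the shell and the picture viewer there is one more tool, called after "Request:" as name([rows], argument=value, ...), one row to a line, values as JSON. play_rows: Moves the arm, as the interface text tells. Its arguments: {"type":"object","properties":{"moves":{"type":"array"},"hand":{"type":"number"},"squeeze":{"type":"number"}},"required":["moves"]}

```bash
mkdir -p pics; cat > h.py <<'E'
import numpy as np, cv2
from workcell import ctrl, cams
def grab(n):
    s=ctrl.get_state(); c=cams.camera(n)
    if n=="wrist":
        T=np.eye(4);T[:3,:3]=s["eef_rot"];T[:3,3]=s["tcp_pos"];M=T@np.array(c["tool_from_camera"]);c["R"],c["p"]=M[:3,:3],M[:3,3]
    else:
        a=np.array(c["attitude"]);c["R"]=a;c["p"]=np.array(c["position"])
    c["K"]=np.array(c["camera_matrix"]);c["D"]=np.array(c["D"]);return c
def ray(c,uv):
    q=cv2.undistortPoints(np.array([[uv]],float),c["K"],c["D"])[0,0]
    d=c["R"]@np.array([q[0],q[1],1]);return c["p"],d/np.linalg.norm(d)
def at_z(c,uv,z):
    p,d=ray(c,uv);return p+d*(z-p[2])/d[2]
def tri(*l):
    A=0;b=0
    for c,uv in l:
        p,d=ray(c,uv);P=np.eye(3)-np.outer(d,d);A=A+P;b=b+P@p
    x=np.linalg.solve(A,b);return x,[np.linalg.norm((np.eye(3)-np.outer(ray(c,u)[1],ray(c,u)[1]))@(x-c["p"])) for c,u in l]
def proj(c,X):
    Rt=c["R"].T;return cv2.projectPoints(np.array(X,float).reshape(-1,3),cv2.Rodrigues(Rt)[0],-Rt@c["p"],c["K"],c["D"])[0][:,0]
def save(c,n,box=None,w=800):
    im=c["color"][:,:,::-1]
    if box: x0,y0,x1,y1=box;im=im[y0:y1,x0:x1]
    s=min(w/im.shape[1],600/im.shape[0]);cv2.imwrite("pics/"+n,cv2.resize(im,None,fx=s,fy=s,interpolation=cv2.INTER_CUBIC))
E
python3 - <<'E'
from h import *
import pickle
print(ctrl.get_state())
for n in("scene","top"):
    c=grab(n);save(c,n+"0.png");pickle.dump(c,open(n+"0.pkl","wb"));print(n,c["p"],c["R"],c["K"],c["D"])
E
```

```text
{'clock': 0.0, 'joints': array([ 1.49308474e+00,  3.59410329e-01,  1.10625334e-02, -3.36812438e-04,
       -1.22410643e+00, -2.88104975e-01]), 'joint_velocities': array([-0.00025151,  0.00025637, -0.00092866, -0.00076319, -0.00077249,
       -0.00188163]), 'effort': array([-7.40812793e-04, -5.83318734e+01,  2.93418038e+01,  6.93689615e+00,
       -5.95387057e-03,  6.08482736e-06]), 'tcp_pos': array([0.24130974, 0.6298784 , 0.23075253]), 'eef_rot': array([[ 9.33790977e-01, -3.57818690e-01, -4.44523510e-04],
       [-3.57818926e-01, -9.33789572e-01, -1.62828072e-03],
       [ 1.67537854e-04,  1.67953276e-03, -9.99998576e-01]]), 'wrist_force': array([ 0.52036264, -0.40011572, -0.5832223 ]), 'ft_torque': array([ 0.03584144, -0.010473  ,  0.00659381]), 'grip_width': 0.08543284104049886}
scene [ 1.09120402 -0.02606723  0.7394857 ] [[-0.04044676  0.76472446 -0.64308675]
 [ 0.99917632  0.02884474 -0.02854229]
 [-0.00327732 -0.64371149 -0.76526125]] [[428.19990938   0.         280.55967598]
 [  0.         428.19990938 206.47292909]
 [  0.           0.           1.        ]] [-0.05117646  0.          0.          0.          0.        ]
top [ 0.34028814 -0.03342832  1.11244369] [[ 0.04302557 -0.97378026  0.22338489]
 [-0.99906916 -0.04263025  0.00659411]
 [ 0.00310174 -0.22346067 -0.97470801]] [[460.97032671   0.         281.13031639]
 [  0.         460.97032671 207.16945199]
 [  0.           0.           1.        ]] [0.0512457 0.        0.        0.        0.       ]
```

View pics/scene0.png

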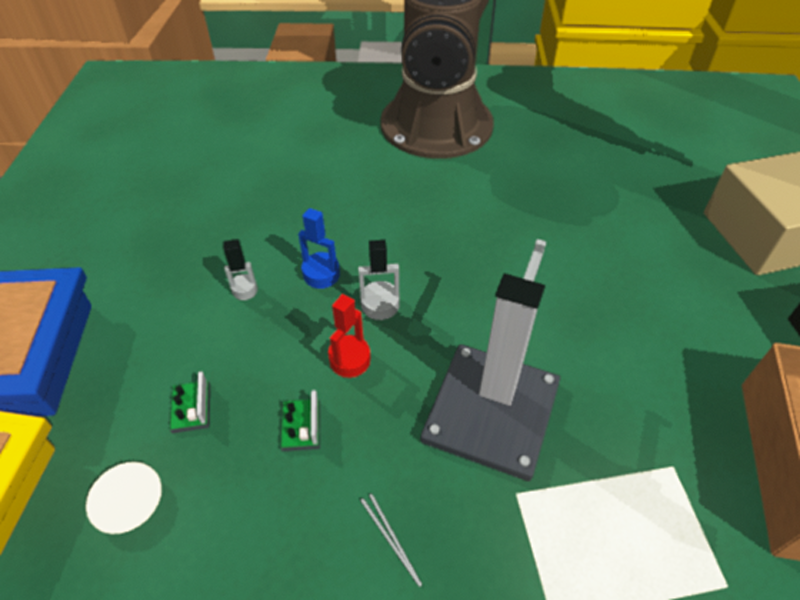

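View pics/top0.png

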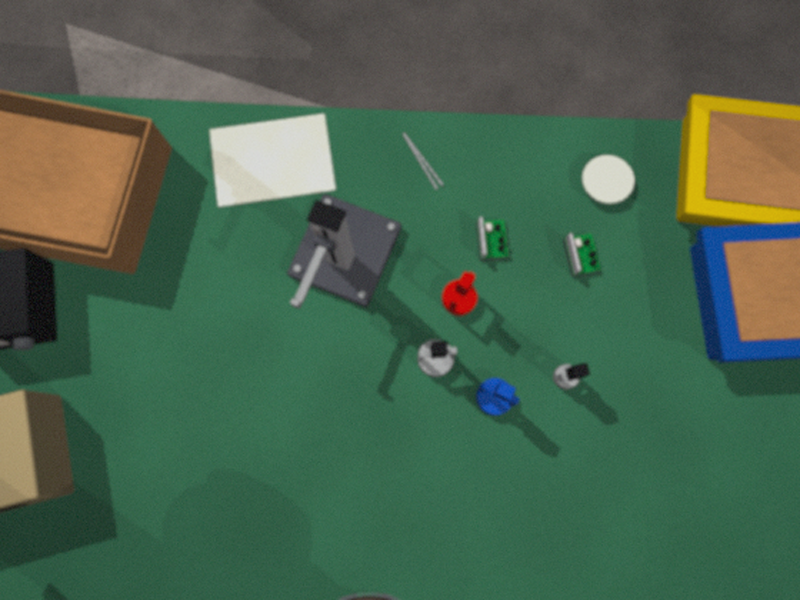

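The scene view shows the large weight's grip at about (378,255), the small one at (235,253), the hook tip at (540,243) and the column cap at (520,290). In the top view they are at (439,349), (577,371), (296,303) and (327,215). I'll enlarge both views to measure more precisely.

```bash
python3 - <<'E'
from h import *
import pickle
S=pickle.load(open("scene0.pkl","rb"));T=pickle.load(open("top0.pkl","rb"))
k=560/800
f=lambda a,b:print(*[np.round(x,4) for x in tri((S,np.array(a)*k),(T,np.array(b)*k))])
f((378,255),(439,349));f((235,253),(577,371));f((540,243),(296,303));f((520,290),(327,215))
def crop(c,b):
    x0,y0,x1,y1=b;return cv2.resize(c["color"][y0:y1,x0:x1,::-1],(400,300),interpolation=cv2.INTER_CUBIC)
im=np.vstack([np.hstack([crop(S,(230,155,310,215+0)),crop(S,(330,155,410,215))]),np.hstack([crop(T,(270,215,350,275)),crop(T,(190,130,290,205))])])
cv2.imwrite("pics/z1.png",im)
E
```

```text
[ 0.4891 -0.0862  0.11  ] [0.0013 0.0013]
[ 0.4679 -0.3028  0.0843] [0.0014 0.0014]
[0.5353 0.1251 0.1883] [0.0015 0.0015]
[0.654  0.0835 0.2334] [0.0011 0.0011]
```

View pics/z1.png

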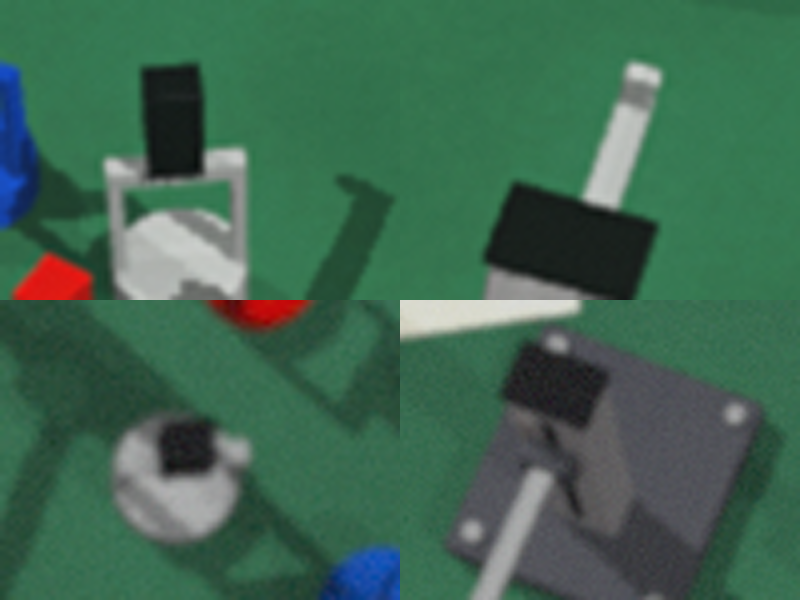

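Crops: the large weight's bar ends are at about crop (107,160) and (245,152). The hook tip is at (643,73), with the arm running to (603,203). The foot screws in the top view are at (556,343), (735,413), (472,530) and (653,595). Next I'll work out the orientations.

```bash
python3 - <<'E'
from h import *
import pickle
S=pickle.load(open("scene0.pkl","rb"));T=pickle.load(open("top0.pkl","rb"))
A=lambda u,v:(230+u/5,155+v/5); B=lambda u,v:(330+(u-400)/5,155+v/5)
C=lambda u,v:(270+u/5,215+(v-300)/5); D=lambda u,v:(190+(u-400)/4,130+(v-300)/4)
r=lambda x:np.round(x,4)
an=lambda d:round(np.degrees(np.arctan2(d[1],d[0])),1)
l,q=at_z(S,A(107,160),.086),at_z(S,A(246,151),.086);print("bar",r(l),r(q),an(q-l))
print("disc top ctr",r(at_z(T,C(177,476),.024)))
print("grip top T",r(at_z(T,C(187,440),.134)),"S",r(at_z(S,A(172,80),.134)))
t=at_z(S,B(637,107),.18);c=at_z(S,B(603,203),.18);print("arm S",r(t),r(c),an(c-t))
t2=at_z(T,D(485,596),.18);c2=at_z(T,D(542,475),.18);print("arm T",r(t2),r(c2),an(c2-t2))
print("tip top S",r(at_z(S,B(643,73),.194)),"T",r(at_z(T,(296*.7,303*.7),.194)))
s=[at_z(T,D(*p),.022) for p in((556,343),(735,413),(472,530),(653,595))];print("screws",r(s),an(s[0]-s[2]),an(s[1]-s[3]),an(s[0]-s[1]),an(s[2]-s[3]))
co=[at_z(S,B(*p),.237) for p in((515,183),(657,225),(485,262),(636,300))];print("cap",r(co),an(co[1]-co[0]),an(co[2]-co[0]))
# disc contour
for nm,c in(("S",S),("T",T)):
    pass
E
```

```text
bar [ 0.4916 -0.113   0.086 ] [ 0.4843 -0.0556  0.086 ] 97.2
disc top ctr [ 0.4877 -0.0881  0.024 ]
grip top T [ 0.4884 -0.0863  0.134 ] S [ 0.4915 -0.0845  0.134 ]
arm S [0.543  0.1261 0.18  ] [0.5903 0.1093 0.18  ] -19.6
arm T [0.5544 0.118  0.18  ] [0.621  0.0931 0.18  ] -20.5
tip top S [0.5396 0.1263 0.194 ] T [0.5339 0.1227 0.194 ]
screws [[ 0.755   0.1117  0.022 ]
 [ 0.714  -0.0024  0.022 ]
 [ 0.6317  0.1548  0.022 ]
 [ 0.5958  0.042   0.022 ]] -19.3 -20.6 70.3 72.3
cap [[0.6339 0.0684 0.237 ]
 [0.6499 0.1115 0.237 ]
 [0.667  0.057  0.237 ]
 [0.6803 0.1018 0.237 ]] 69.7 -19.1
```

Request:
play_rows([
  {"tz": 4, "ty": -1},
  {"tz": 4, "ty": -3},
  {"tx": 1.5, "ty": -4.4, "tz": 2, "wz": 0.05},
  {"tx": 1.5, "ty": -4.4, "wz": 0.05},
  {"tx": 1.5, "ty": -4.4, "wz": 0.05},
  {"tx": 1.5, "ty": -4.4, "wz": 0.05},
  {"tx": 1.5, "ty": -4.4, "wz": 0.05},
  {"tx": 1.5, "ty": -4.4, "wz": 0.05},
  {"tx": 1.5, "ty": -4.4, "wz": 0.05},
  {"tx": 1.5, "ty": -4.4, "wz": 0.05},
], hand=0.2, squeeze=60)

```text
schema error: expected keys tx, ty, tz, wx, wy, wz
```

Request:
play_rows([
  {"tx": 1.5, "ty": -4.4, "wz": 0.05},
  {"tx": 1.5, "ty": -4.4, "wz": 0.04},
  {"tx": 1.5, "ty": -4.4},
  {"tx": 1.5, "ty": -4.4},
  {"tx": 1.5, "ty": -4.4},
  {"tx": 1.5, "ty": -4.4},
  {"tx": 1.5, "ty": -4.4},
  {"tx": 1, "ty": -3},
  {},
  {},
])

```text
schema error: expected keys tx, ty, tz, wx, wy, wz
```

Request:
play_rows([
  {"tx": 0, "ty": -1, "tz": 4, "wx": 0, "wy": 0, "wz": 0},
  {"tx": 0, "ty": -3, "tz": 4, "wx": 0, "wy": 0, "wz": 0},
  {"tx": 1.5, "ty": -4.4, "tz": 2, "wx": 0, "wy": 0, "wz": 0.05},
  {"tx": 1.5, "ty": -4.4, "tz": 0, "wx": 0, "wy": 0, "wz": 0.05},
  {"tx": 1.5, "ty": -4.4, "tz": 0, "wx": 0, "wy": 0, "wz": 0.05},
  {"tx": 1.5, "ty": -4.4, "tz": 0, "wx": 0, "wy": 0, "wz": 0.05},
  {"tx": 1.5, "ty": -4.4, "tz": 0, "wx": 0, "wy": 0, "wz": 0.05},
  {"tx": 1.5, "ty": -4.4, "tz": 0, "wx": 0, "wy": 0, "wz": 0.05},
  {"tx": 1.5, "ty": -4.4, "tz": 0, "wx": 0, "wy": 0, "wz": 0.05},
  {"tx": 1.5, "ty": -4.4, "tz": 0, "wx": 0, "wy": 0, "wz": 0.05},
], hand=0.2, squeeze=60)

```text
clock: 1.1
tcp_pos: [0.3612, 0.2369, 0.3314]
eef_rot: [[0.999, 0.037, 0.0], [0.037, -0.999, 0.0], [0.0, -0.0, -1.0]]
wrist_force: [1.2, 0.3, -0.3]
grip_width: 0.0513
```

Request:
play_rows([
  {"tx": 1.5, "ty": -4.4, "tz": 0, "wx": 0, "wy": 0, "wz": 0.05},
  {"tx": 1.5, "ty": -4.4, "tz": 0, "wx": 0, "wy": 0, "wz": 0.04},
  {"tx": 1.5, "ty": -4.4, "tz": 0, "wx": 0, "wy": 0, "wz": 0},
  {"tx": 1.5, "ty": -4.4, "tz": 0, "wx": 0, "wy": 0, "wz": 0},
  {"tx": 1.5, "ty": -4.4, "tz": 0, "wx": 0, "wy": 0, "wz": 0},
  {"tx": 1.5, "ty": -4.4, "tz": 0, "wx": 0, "wy": 0, "wz": 0},
  {"tx": 1.5, "ty": -4.4, "tz": 0, "wx": 0, "wy": 0, "wz": 0},
  {"tx": 1, "ty": -3, "tz": 0, "wx": 0, "wy": 0, "wz": 0},
  {"tx": 0, "ty": 0, "tz": 0, "wx": 0, "wy": 0, "wz": 0},
  {"tx": 0, "ty": 0, "tz": 0, "wx": 0, "wy": 0, "wz": 0},
])

```text
clock: 2.1
tcp_pos: [0.476, -0.0998, 0.3308]
eef_rot: [[0.993, 0.122, -0.001], [0.122, -0.993, 0.0], [-0.001, -0.0, -1.0]]
wrist_force: [-0.6, 0.8, -0.4]
grip_width: 0.051
```

```bash
python3 - <<'E'
from h import *
c=grab("wrist")
P=proj(c,[[.4885,-.0855,.134],[.4916,-.113,.086],[.4843,-.0556,.086]])
print(P*800/560,c["p"])
save(c,"w1.png")
E
```

```text
[[389.3275203  239.11429019]
 [424.53365169 227.56277898]
 [355.02444969 227.89409378]] [ 0.56015    -0.08919983  0.47349674]
```

View pics/w1.png

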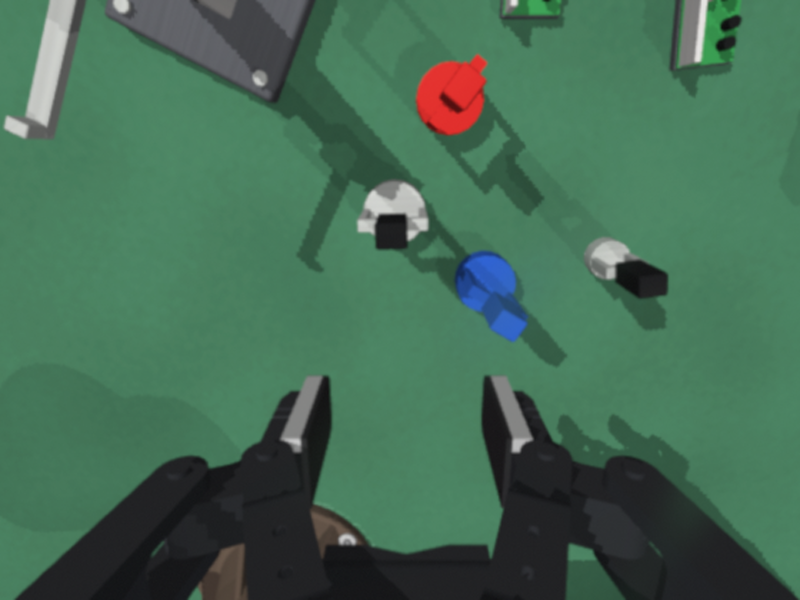

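The wrist view shows the large grip's top at about (391,239) and the bar ends at (359,225) and (428,223). All are within about 3 px (2 mm) of the prediction, and the jaws are aligned with the bar. Blue and red stand clear of the jaws, so I'll go down.

Request:
play_rows([
  {"tx": 0.65, "ty": 0.7, "tz": -3, "wx": 0, "wy": 0, "wz": 0},
  {"tx": 0.6, "ty": 0.65, "tz": -4, "wx": 0, "wy": 0, "wz": 0},
  {"tx": 0, "ty": 0, "tz": -4, "wx": 0, "wy": 0, "wz": 0},
  {"tx": 0, "ty": 0, "tz": -3, "wx": 0, "wy": 0, "wz": 0},
  {"tx": 0, "ty": 0, "tz": -2, "wx": 0, "wy": 0, "wz": 0},
  {"tx": 0, "ty": 0, "tz": -2, "wx": 0, "wy": 0, "wz": 0},
  {"tx": 0, "ty": 0, "tz": -1.5, "wx": 0, "wy": 0, "wz": 0},
  {"tx": 0, "ty": 0, "tz": -1, "wx": 0, "wy": 0, "wz": 0},
  {"tx": 0, "ty": 0, "tz": -0.6, "wx": 0, "wy": 0, "wz": 0},
  {"tx": 0, "ty": 0, "tz": 0, "wx": 0, "wy": 0, "wz": 0},
])

```text
clock: 3.15
tcp_pos: [0.4886, -0.0852, 0.1202]
eef_rot: [[0.992, 0.125, -0.001], [0.125, -0.992, -0.0], [-0.001, 0.0, -1.0]]
wrist_force: [-0.0, 0.7, 0.3]
grip_width: 0.051
```

Request:
play_rows([
  {"tx": 0, "ty": 0, "tz": 0, "wx": 0, "wy": 0, "wz": 0},
  {"tx": 0, "ty": 0, "tz": 0, "wx": 0, "wy": 0, "wz": 0},
  {"tx": 0, "ty": 0, "tz": 0, "wx": 0, "wy": 0, "wz": 0},
  {"tx": 0, "ty": 0, "tz": 0, "wx": 0, "wy": 0, "wz": 0},
  {"tx": 0, "ty": 0, "tz": 0, "wx": 0, "wy": 0, "wz": 0},
  {"tx": 0, "ty": 0, "tz": 0, "wx": 0, "wy": 0, "wz": 0},
], hand=-1, squeeze=60)

```text
clock: 3.75
tcp_pos: [0.4895, -0.0858, 0.1215]
eef_rot: [[0.992, 0.124, 0.002], [0.124, -0.992, -0.0], [0.002, 0.0, -1.0]]
wrist_force: [-0.9, -0.7, 5.9]
grip_width: 0.0222
```

Request:
play_rows([
  {"tx": 0, "ty": 0, "tz": 1, "wx": 0, "wy": 0, "wz": 0},
  {"tx": 0, "ty": 0, "tz": 2, "wx": 0, "wy": 0, "wz": 0},
  {"tx": 0, "ty": 0, "tz": 3, "wx": 0, "wy": 0, "wz": 0},
  {"tx": 0, "ty": 0, "tz": 3, "wx": 0, "wy": 0, "wz": 0},
  {"tx": -0.2, "ty": 1, "tz": 3, "wx": 0, "wy": 0, "wz": -0.03},
  {"tx": -0.2, "ty": 2, "tz": 1.2, "wx": 0, "wy": 0, "wz": -0.06},
  {"tx": -0.2, "ty": 3, "tz": 0, "wx": 0, "wy": 0, "wz": -0.06},
  {"tx": -0.2, "ty": 3, "tz": 0, "wx": 0, "wy": 0, "wz": -0.06},
  {"tx": -0.2, "ty": 3, "tz": 0, "wx": 0, "wy": 0, "wz": -0.06},
  {"tx": -0.1, "ty": 3, "tz": 0, "wx": 0, "wy": 0, "wz": -0.06},
])

```text
clock: 4.75
tcp_pos: [0.4768, 0.0653, 0.2526]
eef_rot: [[0.978, -0.207, -0.001], [-0.207, -0.978, 0.0], [-0.001, -0.0, -1.0]]
wrist_force: [0.3, 0.2, -2.7]
grip_width: 0.0221
```

Request:
play_rows([
  {"tx": -0.1, "ty": 3, "tz": 0, "wx": 0, "wy": 0, "wz": -0.06},
  {"tx": -0.1, "ty": 3, "tz": 0, "wx": 0, "wy": 0, "wz": -0.05},
  {"tx": 0, "ty": 1.6, "tz": 0, "wx": 0, "wy": 0, "wz": -0.03},
  {"tx": 0, "ty": 0.8, "tz": 0, "wx": 0, "wy": 0, "wz": 0},
  {"tx": 0, "ty": 0, "tz": 0, "wx": 0, "wy": 0, "wz": 0},
  {"tx": 0, "ty": 0, "tz": 0, "wx": 0, "wy": 0, "wz": 0},
  {"tx": 0, "ty": 0, "tz": 0, "wx": 0, "wy": 0, "wz": 0},
])

```text
clock: 5.45
tcp_pos: [0.4756, 0.1475, 0.2524]
eef_rot: [[0.941, -0.339, -0.0], [-0.339, -0.941, -0.0], [-0.0, 0.0, -1.0]]
wrist_force: [0.5, 0.5, -3.1]
grip_width: 0.0226
```

```bash
python3 - <<'E'
from h import *
import pickle
s=ctrl.get_state();print(s["tcp_pos"],s["eef_rot"],s["wrist_force"],s["grip_width"])
I=[]
for n,b in(("scene",(290,120,410,210)),("top",(170,135,290,225)),):
    c=grab(n);pickle.dump(c,open(n+"1.pkl","wb"));x0,y0,x1,y1=b
    I.append(cv2.resize(c["color"][y0:y1,x0:x1,::-1],(400,300),interpolation=cv2.INTER_CUBIC))
c=grab("wrist");pickle.dump(c,open("wrist1.pkl","wb"))
I.append(cv2.resize(c["color"][:,:,::-1],(400,300)))
I.append(cv2.resize(c["color"][0:150,180:380,::-1],(400,300),interpolation=cv2.INTER_CUBIC))
cv2.imwrite("pics/m2.png",np.vstack([np.hstack(I[:2]),np.hstack(I[2:])]))
E
```

```text
[0.47562634 0.14747417 0.25244907] [[ 9.40654284e-01 -3.39366205e-01 -3.11108644e-04]
 [-3.39366262e-01 -9.40654303e-01 -1.51709249e-04]
 [-2.41160693e-04  2.48285733e-04 -9.99999940e-01]] [ 0.50822661  0.50768433 -3.12509902] 0.022611413664445044
```

View pics/m2.png

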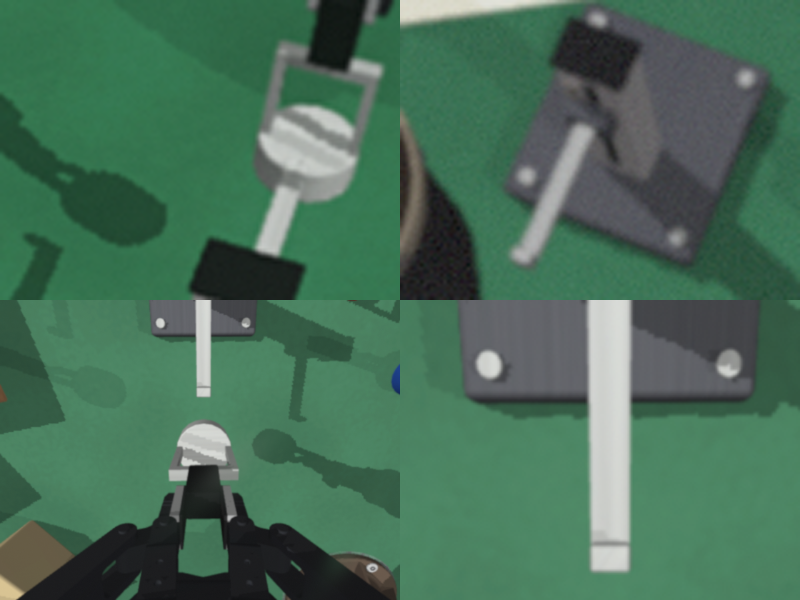

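The wrist view shows the arm running straight ahead, parallel to the image columns. Its tip is at crop (610,544–571), and the bar ends are at (170,475) and (237,475) in the small picture. Next I'll compute the seat from the wrist view.

```bash
python3 - <<'E'
from h import *
import pickle
S=pickle.load(open("scene0.pkl","rb"));T=pickle.load(open("top1.pkl","rb"));W=pickle.load(open("wrist1.pkl","rb"))
w=lambda u,v:(180+(u-400)/2,(v-300)/2); k=lambda u,v:(u*1.4,(v-300)*1.4)
r=lambda x:np.round(x,4)
B=lambda u,v:(330+(u-400)/5,155+v/5);D=lambda u,v:(170+(u-400)*.3,135+v*.3)
for z in(.188,.194):print("tip in/out",r(at_z(W,w(611,544),z)),r(at_z(W,w(611,571),z)))
print("inner top edge tri S,W",tri((S,B(642,81)),(W,w(611,544))))
print("end tri S,T,W",tri((S,B(644,66)),(W,w(611,571))))
a,b=at_z(W,w(611,535),.18),at_z(W,w(608,330),.18);d=b-a;print("arm",r(a),r(b),np.degrees(np.arctan2(d[1],d[0])))
print("arm width",r(at_z(W,w(588,420),.18)),r(at_z(W,w(631,420),.18)))
l,q=at_z(W,k(170,470),.217),at_z(W,k(238,470),.217);d=l-q;print("bar",r(l),r(q),r((l+q)/2),np.linalg.norm(d),np.degrees(np.arctan2(d[1],d[0])))
E
```

```text
tip in/out [0.5412 0.1239 0.188 ] [0.5336 0.1266 0.188 ]
tip in/out [0.5416 0.1238 0.194 ] [0.5342 0.1264 0.194 ]
inner top edge tri S,W (array([0.54180982, 0.12486914, 0.19246624]), [np.float64(0.0011034520737746125), np.float64(0.0011034520737745925)])
end tri S,T,W (array([0.53418526, 0.12700194, 0.19238074]), [np.float64(0.0005258881801844214), np.float64(0.000525888180184462)])
arm [0.5433 0.1231 0.18  ] [0.5968 0.1048 0.18  ] -18.926787892302023
arm width [0.5768 0.1184 0.18  ] [0.5724 0.1063 0.18  ]
bar [0.49   0.1724 0.217 ] [0.4708 0.1193 0.217 ] [0.4804 0.1458 0.217 ] 0.0565016679396982 70.13912986577758
```

Request:
play_rows([
  {"tx": 0.94, "ty": -0.33, "tz": 0, "wx": 0, "wy": 0, "wz": 0},
  {"tx": 0.94, "ty": -0.33, "tz": 0, "wx": 0, "wy": 0, "wz": 0},
  {"tx": 0.94, "ty": -0.33, "tz": 0, "wx": 0, "wy": 0, "wz": 0},
  {"tx": 0.94, "ty": -0.33, "tz": 0, "wx": 0, "wy": 0, "wz": 0},
  {"tx": 0.94, "ty": -0.33, "tz": 0, "wx": 0, "wy": 0, "wz": 0},
  {"tx": 0.94, "ty": -0.33, "tz": 0, "wx": 0, "wy": 0, "wz": 0},
  {"tx": 0.94, "ty": -0.33, "tz": 0, "wx": 0, "wy": 0, "wz": 0},
  {"tx": 0.94, "ty": -0.33, "tz": 0, "wx": 0, "wy": 0, "wz": 0},
  {"tx": 0.94, "ty": -0.33, "tz": 0, "wx": 0, "wy": 0, "wz": 0},
  {"tx": 0.94, "ty": -0.35, "tz": 0, "wx": 0, "wy": 0, "wz": 0},
])

```text
clock: 6.6
tcp_pos: [0.5706, 0.1148, 0.2524]
eef_rot: [[0.941, -0.339, -0.0], [-0.339, -0.941, -0.0], [-0.0, 0.0, -1.0]]
wrist_force: [0.9, 0.0, -2.5]
grip_width: 0.0224
```

Request:
play_rows([
  {"tx": 0, "ty": 0, "tz": 0, "wx": 0, "wy": 0, "wz": 0},
  {"tx": 0, "ty": 0, "tz": 0, "wx": 0, "wy": 0, "wz": 0},
  {"tx": 0, "ty": 0, "tz": -0.5, "wx": 0, "wy": 0, "wz": 0},
  {"tx": 0, "ty": 0, "tz": -0.5, "wx": 0, "wy": 0, "wz": 0},
  {"tx": 0, "ty": 0, "tz": -0.4, "wx": 0, "wy": 0, "wz": 0},
  {"tx": 0, "ty": 0, "tz": 0, "wx": 0, "wy": 0, "wz": 0},
  {"tx": 0, "ty": 0, "tz": 0, "wx": 0, "wy": 0, "wz": 0},
])

```text
clock: 7.3
tcp_pos: [0.5697, 0.1152, 0.2384]
eef_rot: [[0.941, -0.339, -0.0], [-0.339, -0.941, -0.0], [-0.0, 0.0, -1.0]]
wrist_force: [-0.0, 0.0, -2.4]
grip_width: 0.0222
```

```bash
python3 - <<'E'
from h import *
s=ctrl.get_state();print(s["tcp_pos"],s["wrist_force"],s["ft_torque"],s["grip_width"])
I=[]
for n,b in(("scene",(290,90,450,210)),("top",(170,135,290,225)),("wrist",(0,0,560,420)),("wrist",(180,100,380,250))):
    c=grab(n);x0,y0,x1,y1=b
    I.append(cv2.resize(c["color"][y0:y1,x0:x1,::-1],(400,300),interpolation=cv2.INTER_CUBIC))
cv2.imwrite("pics/m3.png",np.vstack([np.hstack(I[:2]),np.hstack(I[2:])]))
E
```

```text
[0.56967239 0.11516252 0.23837979] [-0.00898407  0.04847716 -2.40696725] [-0.04395019  0.00450244  0.02939549] 0.02215301308189877
```

View pics/m3.png

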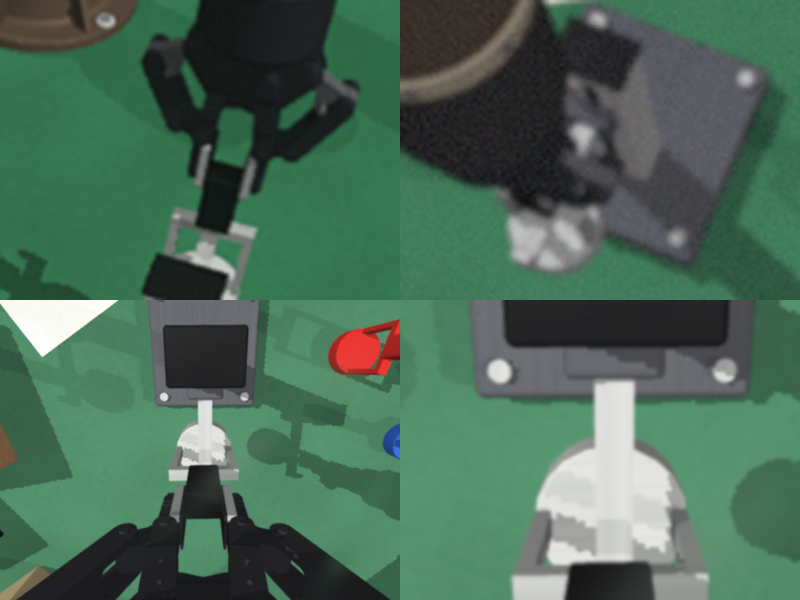

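The picture shows the arm passing through the loop, centred between its sides and above the disc. I'll lower slowly onto the hook and watch the force.

Request:
play_rows([
  {"tx": 0, "ty": 0, "tz": -0.4, "wx": 0, "wy": 0, "wz": 0},
  {"tx": 0, "ty": 0, "tz": -0.4, "wx": 0, "wy": 0, "wz": 0},
  {"tx": 0, "ty": 0, "tz": -0.4, "wx": 0, "wy": 0, "wz": 0},
  {"tx": 0, "ty": 0, "tz": 0, "wx": 0, "wy": 0, "wz": 0},
  {"tx": 0, "ty": 0, "tz": 0, "wx": 0, "wy": 0, "wz": 0},
])

```text
clock: 8.0
tcp_pos: [0.5697, 0.115, 0.2263]
eef_rot: [[0.941, -0.339, -0.0], [-0.339, -0.941, -0.0], [-0.0, 0.0, -1.0]]
wrist_force: [-0.1, -0.7, -3.4]
grip_width: 0.0227
```

Request:
play_rows([
  {"tx": 0, "ty": 0, "tz": -0.3, "wx": 0, "wy": 0, "wz": 0},
  {"tx": 0, "ty": 0, "tz": -0.3, "wx": 0, "wy": 0, "wz": 0},
  {"tx": 0, "ty": 0, "tz": -0.3, "wx": 0, "wy": 0, "wz": 0},
  {"tx": 0, "ty": 0, "tz": 0, "wx": 0, "wy": 0, "wz": 0},
  {"tx": 0, "ty": 0, "tz": 0, "wx": 0, "wy": 0, "wz": 0},
])

```text
clock: 8.5
tcp_pos: [0.5701, 0.1153, 0.2177]
eef_rot: [[0.941, -0.339, 0.001], [-0.339, -0.941, 0.0], [0.001, -0.0, -1.0]]
wrist_force: [0.5, 0.5, -1.1]
grip_width: 0.0222
```

Request:
play_rows([
  {"tx": 0, "ty": 0, "tz": -0.3, "wx": 0, "wy": 0, "wz": 0},
  {"tx": 0, "ty": 0, "tz": -0.3, "wx": 0, "wy": 0, "wz": 0},
  {"tx": 0, "ty": 0, "tz": -0.3, "wx": 0, "wy": 0, "wz": 0},
  {"tx": 0, "ty": 0, "tz": 0, "wx": 0, "wy": 0, "wz": 0},
  {"tx": 0, "ty": 0, "tz": 0, "wx": 0, "wy": 0, "wz": 0},
])

```text
clock: 9.0
tcp_pos: [0.5701, 0.1153, 0.2088]
eef_rot: [[0.941, -0.339, 0.001], [-0.339, -0.941, 0.0], [0.001, -0.0, -1.0]]
wrist_force: [0.6, -0.4, 2.6]
grip_width: 0.0221
```

Contact was at TCP z of about 0.223, with a slope of about 415 N/m, as expected. The hook is now about 14 mm down, so I'll tug to about 29 mm.

Request:
play_rows([
  {"tx": 0, "ty": 0, "tz": -0.3, "wx": 0, "wy": 0, "wz": 0},
  {"tx": 0, "ty": 0, "tz": -0.3, "wx": 0, "wy": 0, "wz": 0},
  {"tx": 0, "ty": 0, "tz": -0.3, "wx": 0, "wy": 0, "wz": 0},
  {"tx": 0, "ty": 0, "tz": -0.3, "wx": 0, "wy": 0, "wz": 0},
  {"tx": 0, "ty": 0, "tz": -0.3, "wx": 0, "wy": 0, "wz": 0},
  {"tx": 0, "ty": 0, "tz": 0, "wx": 0, "wy": 0, "wz": 0},
  {"tx": 0, "ty": 0, "tz": 0, "wx": 0, "wy": 0, "wz": 0},
  {"tx": 0, "ty": 0, "tz": 0, "wx": 0, "wy": 0, "wz": 0},
  {"tx": 0, "ty": 0, "tz": 0, "wx": 0, "wy": 0, "wz": 0},
])

```text
clock: 9.9
tcp_pos: [0.5702, 0.1152, 0.1942]
eef_rot: [[0.941, -0.339, 0.001], [-0.339, -0.941, 0.0], [0.001, -0.001, -1.0]]
wrist_force: [-1.5, 0.8, 8.5]
grip_width: 0.022
```

Hook is about 28–29 mm down by both force and travel, with the grip steady. I'll ease back to where the weight hangs by itself, about 10 mm down.

Request:
play_rows([
  {"tx": 0, "ty": 0, "tz": 0.3, "wx": 0, "wy": 0, "wz": 0},
  {"tx": 0, "ty": 0, "tz": 0.4, "wx": 0, "wy": 0, "wz": 0},
  {"tx": 0, "ty": 0, "tz": 0.4, "wx": 0, "wy": 0, "wz": 0},
  {"tx": 0, "ty": 0, "tz": 0.4, "wx": 0, "wy": 0, "wz": 0},
  {"tx": 0, "ty": 0, "tz": 0.3, "wx": 0, "wy": 0, "wz": 0},
  {"tx": 0, "ty": 0, "tz": 0.1, "wx": 0, "wy": 0, "wz": 0},
  {"tx": 0, "ty": 0, "tz": 0, "wx": 0, "wy": 0, "wz": 0},
  {"tx": 0, "ty": 0, "tz": 0, "wx": 0, "wy": 0, "wz": 0},
  {"tx": 0, "ty": 0, "tz": 0, "wx": 0, "wy": 0, "wz": 0},
])

```text
clock: 10.8
tcp_pos: [0.5698, 0.1152, 0.2122]
eef_rot: [[0.941, -0.339, -0.0], [-0.339, -0.941, 0.0], [-0.0, -0.0, -1.0]]
wrist_force: [1.6, 1.6, 1.4]
grip_width: 0.0224
```

Request:
play_rows([
  {"tx": 0, "ty": 0, "tz": 0, "wx": 0, "wy": 0, "wz": 0},
  {"tx": 0, "ty": 0, "tz": 0, "wx": 0, "wy": 0, "wz": 0},
  {"tx": 0, "ty": 0, "tz": 0, "wx": 0, "wy": 0, "wz": 0},
  {"tx": 0, "ty": 0, "tz": 0, "wx": 0, "wy": 0, "wz": 0},
  {"tx": 0, "ty": 0, "tz": 0, "wx": 0, "wy": 0, "wz": 0},
  {"tx": 0, "ty": 0, "tz": 0, "wx": 0, "wy": 0, "wz": 0},
  {"tx": 0, "ty": 0, "tz": 0, "wx": 0, "wy": 0, "wz": 0},
  {"tx": 0, "ty": 0, "tz": 0, "wx": 0, "wy": 0, "wz": 0},
], hand=0.3)

```text
clock: 11.6
tcp_pos: [0.5697, 0.1151, 0.2125]
eef_rot: [[0.941, -0.339, -0.0], [-0.339, -0.941, -0.0], [-0.0, 0.0, -1.0]]
wrist_force: [0.3, -0.1, -0.8]
grip_width: 0.0558
```

```bash
python3 - <<'E'
from h import *
s=ctrl.get_state();print(s["tcp_pos"],s["wrist_force"],s["grip_width"])
I=[]
for n,b in(("scene",(290,90,450,210)),("wrist",(0,0,560,420))):
    c=grab(n);x0,y0,x1,y1=b
    I.append(cv2.resize(c["color"][y0:y1,x0:x1,::-1],(400,300),interpolation=cv2.INTER_CUBIC))
cv2.imwrite("pics/m4.png",np.hstack(I))
E
```

```text
[0.56972509 0.11513019 0.21245217] [ 0.31151838 -0.08705221 -0.77897819] 0.05576767141516625
```

View pics/m4.png

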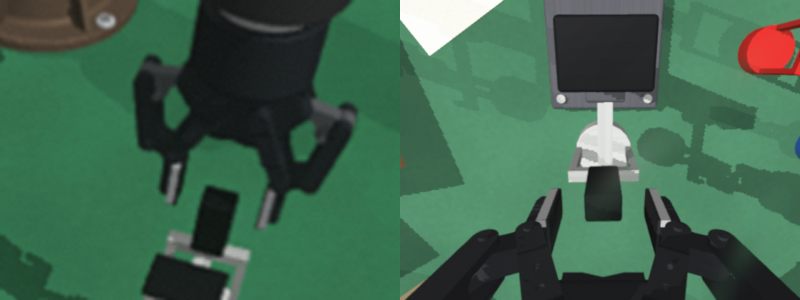

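The fingers are clear on both sides of the grip and the weight hangs upright. I'll withdraw straight up and let it settle.

Request:
play_rows([
  {"tx": 0, "ty": 0, "tz": 1, "wx": 0, "wy": 0, "wz": 0},
  {"tx": 0, "ty": 0, "tz": 2, "wx": 0, "wy": 0, "wz": 0},
  {"tx": 0, "ty": 0, "tz": 2, "wx": 0, "wy": 0, "wz": 0},
  {"tx": 0, "ty": 0, "tz": 3, "wx": 0, "wy": 0, "wz": 0},
  {"tx": 0, "ty": 0, "tz": 3, "wx": 0, "wy": 0, "wz": 0},
  {"tx": -2, "ty": 0, "tz": 2, "wx": 0, "wy": 0, "wz": 0},
  {"tx": -3, "ty": 0, "tz": 0, "wx": 0, "wy": 0, "wz": 0},
  {"tx": -3, "ty": 0, "tz": 0, "wx": 0, "wy": 0, "wz": 0},
  {"tx": -2, "ty": 0, "tz": 0, "wx": 0, "wy": 0, "wz": 0},
  {"tx": 0, "ty": 0, "tz": 0, "wx": 0, "wy": 0, "wz": 0},
])

```text
clock: 12.7
tcp_pos: [0.4681, 0.1149, 0.3443]
eef_rot: [[0.941, -0.338, 0.002], [-0.338, -0.941, 0.002], [0.002, -0.003, -1.0]]
wrist_force: [-0.4, 0.2, -0.5]
grip_width: 0.0552
```

Request:
play_rows([
  {"tx": 0, "ty": 0, "tz": 0, "wx": 0, "wy": 0, "wz": 0},
  {"tx": 0, "ty": 0, "tz": 0, "wx": 0, "wy": 0, "wz": 0},
  {"tx": 0, "ty": 0, "tz": 0, "wx": 0, "wy": 0, "wz": 0},
  {"tx": 0, "ty": 0, "tz": 0, "wx": 0, "wy": 0, "wz": 0},
  {"tx": 0, "ty": 0, "tz": 0, "wx": 0, "wy": 0, "wz": 0},
  {"tx": 0, "ty": 0, "tz": 0, "wx": 0, "wy": 0, "wz": 0},
  {"tx": 0, "ty": 0, "tz": 0, "wx": 0, "wy": 0, "wz": 0},
  {"tx": 0, "ty": 0, "tz": 0, "wx": 0, "wy": 0, "wz": 0},
  {"tx": 0, "ty": 0, "tz": 0, "wx": 0, "wy": 0, "wz": 0},
  {"tx": 0, "ty": 0, "tz": 0, "wx": 0, "wy": 0, "wz": 0},
])

```text
clock: 13.7
tcp_pos: [0.4698, 0.1151, 0.3425]
eef_rot: [[0.941, -0.339, 0.0], [-0.339, -0.941, 0.0], [0.0, -0.0, -1.0]]
wrist_force: [-0.0, -0.2, 0.7]
grip_width: 0.0552
```

```bash
python3 - <<'E'
from h import *
import pickle
s=ctrl.get_state();print(s["clock"],s["tcp_pos"],s["wrist_force"],s["grip_width"])
I=[];o=pickle.load(open("scene0.pkl","rb"))
c=grab("scene");c2=grab("scene")
for b in((300,130,420,220),(130,140,250,230)):
    x0,y0,x1,y1=b;I.append(cv2.resize(c["color"][y0:y1,x0:x1,::-1],(400,300),interpolation=cv2.INTER_CUBIC))
w=grab("wrist");I.append(cv2.resize(w["color"][:,:,::-1],(400,300)))
I.append(cv2.resize(o["color"][140:230,130:250,::-1],(400,300),interpolation=cv2.INTER_CUBIC))
pickle.dump((c,w),open("end.pkl","wb"))
print("motion diff hook",np.abs(cv2.GaussianBlur(c["color"],(5,5),0)[130:220,300:420].astype(int)-cv2.GaussianBlur(c2["color"],(5,5),0)[130:220,300:420]).max())
cv2.imwrite("pics/m5.png",np.vstack([np.hstack(I[:2]),np.hstack(I[2:])]))
E
```

```text
13.7 [0.46975373 0.11514656 0.34248612] [-0.02872242 -0.17891538  0.68679975] 0.05515519376107565
motion diff hook 3
```

View pics/m5.png

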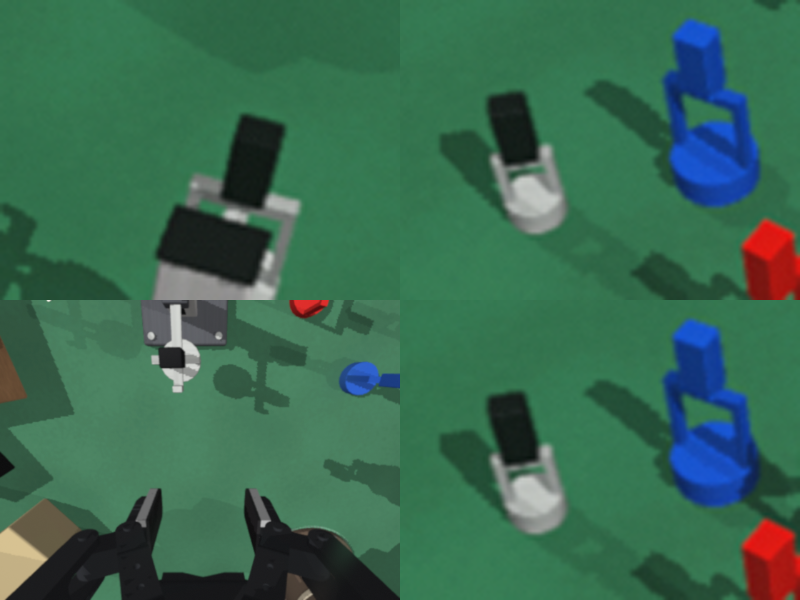

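The large weight hangs upright with its bar on the arm. Its grip is at crop (254,160) in the scene view and (172,357) in the wrist view. The small weight looks the same as at the start. I'll do one position check, then hand in.

```bash
python3 - <<'E'
from h import *
import pickle
c,w=pickle.load(open("end.pkl","rb"))
x,e=tri((c,(300+254*.3,130+160*.3)),(w,(172*1.4,57*1.4)))
d=x-np.array([.570,.1142,.18]);a=np.radians(-19.3)
ok=[d[0]*np.cos(a)+d[1]*np.sin(a),-d[0]*np.sin(a)+d[1]*np.cos(a),d[2]];print(np.round(x,4),np.round(ok,4),e)
if -.025<ok[0]<.035 and abs(ok[1])<.02 and .01<ok[2]<.035: print(ctrl.close_job())
E
```

```text
[0.5728 0.116  0.2064] [0.002  0.0026 0.0264] [np.float64(0.0005107779998594561), np.float64(0.0005107779998593974)]
the job is handed in; nothing more can be done
None
```

The large check weight is hanging by its loop on the hook arm, let go and still, and the job was handed in about 14 s into the 42 s limit. No verdict is reported, so the results below are my own measurements.

- **Tug:** While still held, the weight was drawn down to about 28–29 mm below the unloaded height, by both wrist force and travel. It stayed there about 0.4 s, well short of the 45 mm limit.
- **Release:** I eased it back to about 11 mm down before opening the fingers, then withdrew the arm clear.
- **Final position:** Measured from two cameras, the grip is 2 mm along the arm from the seat and 3 mm to the side. Its height is 26 mm above the unloaded seat, where about 22 mm was expected with the hook 10 mm down. I put the 4 mm difference down to picking the grip centre by eye and camera calibration.
- **Stillness and small weight:** Two successive pictures showed no movement at the hook. The small weight looks the same as in the starting picture.

No check failed. My first two move calls were refused for missing keys, and nothing moved.

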